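# Pull the push-on knob cap off a bench control unit with the knob puller

### The job

Take the knob puller, slide its two lips under the skirt of the knob cap until the end of the puller's slot bears lightly on the brass stem, then pull straight up so that the cap pops off. Carry the cap in the puller to the white parts tray and leave the puller standing upright in the tray with the cap there too. Do not touch the cap with the gripper, do not drop it or tilt it on its stem, do not press hard on the control unit or ram its stem, set the puller down without dropping it, and leave the other things on the bench where they are.

Things in the scene. Friction and masses are not known exactly. Their poses are not given: they have to be found in the camera images.
- puller: Knob puller, loose, 180 g, upright on the bench: grey plastic handle over a steel head, an inverted U 46 wide (y), 36 long (x), 45 high, open along x. The head is clamped tight somewhere within 10 fore or aft (x) of the handle; this setting is not measured: feel for it. Origin: on the handle's axis at the level of the head's underside; z up, x to the open end of the head's slot.
- puller_grip (a point): Middle of the puller's handle, where to grip it, 82 above its underside on its z axis. Handle: 24 (x) by 18 (y), from 51 to 107, on a shoe 30 wide (y), from 45 to 51 above the underside; grip it across y.
- puller_foot (a point): Point on the handle's axis at the underside. Head, from its own middle (within 10 of this point in x): lips 4 thick at the foot (z=0 to 4), x=-20 to 22, with a 17 wide slot between, open to +x, closed at x=-6, so the stem collar bears there when centred in the head. U: x=-20 to 16; inside 38 wide, z=4 to 40; the cap fits in it.
- cap: Black knob cap, loose, 25 g, pushed on the stem: round skirt 32 in diameter, 4 thick, at its foot, body 24 in diameter above; 24 tall. Only control with a skirt. Origin: centre of the skirt's underside, z up; 8 above the unit's top face when on. A sprung grip inside holds it: 10 to 20 N straight up for the first 13 or so; clear of the stem after 18. It then rests loose on the lips.
- stem: Brass stem, fixed on the control unit: a collar 12 in diameter and 8 high, which shows in the gap under the cap's skirt, then a shaft hidden in the cap, its top 26 above the unit's top face. Origin: on its axis at the unit's top face, z up.
- panel: Control unit, fixed grey box 140 (x) by 270 (y) by 50 high, flat aluminium top face. Origin: centre of the underside; x is the short side, pointing away from the robot. The stem stands at one of three places in a row along y, 85 apart; the others hold a small skirtless knob (20 in diameter, 18 high) and a lever switch (23 high), fixed. There is room for the puller along x, before and behind each.
- tray: White open parts tray, fixed, 130 (x) by 150 (y), walls 4 thick and 30 high, floor 4 thick. Origin: centre of the underside, z up.
- spool: Bystander: wire spool, 50 in diameter, 40 high, standing; origin under its centre.
- driver: Bystander: screwdriver lying on the bench, 160 long; origin at its middle.
- meter: Bystander: grey hand multimeter lying flat, 160 by 80 by 42 high; origin under its centre.
- mug: Bystander: white mug, 76 in diameter, 90 high; origin under its centre.
- cleaner: Bystander: white bottle, 48 in diameter, 130 high; origin under its centre.
- connector: Bystander: small steel connector standing on end, 14 in diameter, 28 high; origin under its centre.
Things that resemble listed ones, but are neither listed nor needed, are in the scene too. What is shaped like the puller but red is not meant.

How it is judged:
On the way, in this order (a step that is already met when the one before it is completed fails the run):
1. the puller's lips are under the cap, with the end of its slot bearing on the stem, the cap still on (horizontal distance between puller and stem below 0.0165 m and z of puller in the frame of stem below 0.0075 m and contact force between puller and stem above 0.5 N and z of cap in the frame of stem below 0.012 m), for 0.05 s.
2. the cap is off, riding in the raised puller (z of cap in the frame of stem above 0.035 m and z of cap in the frame of puller above 0 m and distance between cap and puller below 0.03 m), for 0.1 s.
At the end, for the whole second after the job is handed in: The puller stands upright (within 0.15 rad) on the tray's floor, released, and the cap lies in the tray too (in the puller or beside it), both at rest (x of puller in the frame of tray between -0.045 and 0.045 m and y of puller in the frame of tray between -0.055 and 0.055 m and x of cap in the frame of tray between -0.051 and 0.051 m and y of cap in the frame of tray between -0.061 and 0.061 m and angle between puller's own z axis and vertical below 0.15 rad and z of puller in the frame of tray below 0.012 m and z of cap in the frame of tray below 0.035 m and linear speed of each of puller, cap below 0.02 m/s); the robot touches nothing.
It fails at once if the puller or the arm presses on the control unit with more than 40 N, or the puller on its stem with more than 15 N (contact force between any of puller, the arm and panel above 40 N or contact force between puller and stem above 15 N).
It fails at once if the gripper touches the cap (contact force between the fingers and cap above 0.5 N).
It fails at once if the cap is tilted more than 0.25 rad while still on the stem (horizontal distance between cap and stem below 0.01 m and z of cap in the frame of stem below 0.022 m and angle between cap's own z axis and vertical above 0.25 rad).
It fails at once if the cap is dropped outside the tray, or the puller is dropped into it (faster than 0.4 m/s within 25 mm of its floor) ((x of puller in the frame of tray between -0.045 and 0.045 m and y of puller in the frame of tray between -0.055 and 0.055 m and z of puller in the frame of tray below 0.029 m and linear speed of puller above 0.4 m/s) or (distance between cap and stem above 0.04 m and distance between cap and puller above 0.045 m and not (x of cap in the frame of tray between -0.06 and 0.06 m and y of cap in the frame of tray between -0.07 and 0.07 m))).
It fails at once if a bystander is moved more than 20 mm (distance of any of spool, driver, meter, mug, cleaner, connector from where it was at the start of the episode above 0.02 m).
It also fails if it takes over 51 s, if anything falls off the work surface, if the arm or the gripper's body presses on something with over 40 N, if the wrist force passes 120 N, or if a joint passes its speed limit or range.

### The arm

A 7-joint arm with a two-finger parallel gripper is mounted at the origin on the work surface. World frame = base frame: x ahead of the robot, y to its left, z up, the work surface at z = 0. Lengths are in m, angles in rad, forces in N, time in s.
With the tool pointing down it reaches from about 0.4 to 0.85 m from the base axis. Payload 4.5 kg.
Tool frame: the origin (TCP) lies at the very end of the fingers, on their centre line; the grasp point (between the pads) lies behind it (r.grip_depth is the z of the grasp point in the tool frame, in m); z points along the fingers, y is the direction in which the jaws open and shut (so a half turn about z gives the same grasp; the last joint's range is limited). The gripper opens to 88 mm and grips with 3 to 60 N. Pads are 18 mm wide; open, the fingers measure 123 mm over their backs; the gripper's body (75 mm by 187 mm) begins 45 mm behind the grasp point.
Start: joints at [-1.244, 0.689, -0.195, 1.565, 0.157, 0.902, -0.215], TCP at [0.18, 0.598, 0.239] pointing down, gripper open.
Joint ranges: [-3.01, 3.01], [-0.46, 2.08], [-1.47, 1.51], [0.13, 2.56], [-1, 4.14], [0.04, 2.09], [-2.66, 2.66]. Speed limits (rad/s): [2.57, 2.57, 3.14, 3.14, 3.14, 3.14, 3.14].

### API

Orientations are given as a unit quaternion [x, y, z, w].
In Python, from plant import sensors, cams, r gives the robot as it stands. The module is installed in compiled form; this text tells all that it offers.
- The arm moves only by the tool drive_tool, never from a script. Its argument "series" is a list that holds one entry, the list of rows, each a list of 5 numbers: the shift along the world's x, y, z in mm, then the turn about the world's z in rad, then the finger opening in mm, from 0 to 88.1. A call has 1 to 10 rows; each row shifts and turns the commanded pose from where the row before left it; what a row does not reach is not made up. A row lasts 1/10 s, in which the tool goes at most 50 mm and 8.59 degrees, less where a joint would pass 70% of its speed; a pose out of reach is approached as far as the arm can. A call with a gripper value outside its range is refused whole. The fingers move at their own pace and stop on an object; "force" is the grip in N (left out, the last holds). Time passes only in rows, so rows that do not move let the fingers close. It gives the time, the measured TCP pose, the force and the opening at its end, in the units of the state.
- sensors.get_state(): the state, without advancing time (a new reading comes with each control period).
- cams.snapshot(name): name is "scene" or "top"; returns the picture (384x512x3 uint8, blue, green, red); there is no depth.
- cams.camera_model(name): a dict with "fx", "fy", "cx", "cy" (pixels), "camera_from_world" (4x4, takes a point from world to camera coordinates). Camera axes: x right, y down, z forward; pixel columns grow to the right and rows downward; lengths in m; the calibration is good to about 2 mm. A picture is of the moment at which its call begins. camera_model takes no time and is no camera call.
- r.finish_job(): hands the job in, once; it reports no verdict.
Trained networks look in the newest picture that a camera, given by its name, has taken for a name from the list of things; names that differ only in an ending like _2 or _b are one class to them, and where a whole thing is asked for, a point or a joint stands for the part that bears it (a point fixed in the world has none). Each returns a list of dicts, best first, with "confidence" (0 to 1); they miss things now and then, are a little off and sometimes report something else, mostly with a low value. They report only what shows in the picture. A call takes as long as a camera call. They do not tell look-alikes from the thing itself.
- cams.trace(camera, name): "mask" (384x512 bool, what is visible of it) and "at" ([column, row] in pixels, amid what is visible of it).
- cams.mark_of(camera, name): "at" ([column, row] in pixels: a listed point, or the origin of a listed thing).
The state is a dict: "clock": time; "q": joint angles; "qd": joint speeds; "joint_torque": joint torques, N m; "tool_pos": TCP position; "eef_rot": TCP orientation; "contact_force": force on the tool from outside, world axes, zero at the start; "moment": the same for the moment, N m; "opening": opening from 0.0 (shut) to 1.0 (fully open).
Only numpy, scipy, OpenCV 4.12 (cv2) and the standard library are available. Lean on these libraries where they do the work, as an engineer would, in place of code of your own. Each camera call takes 0.05 s, during which the arm holds its last target.

## Working session

There is one attempt and no reset: what is moved stays moved. The work goes in short steps, Python scripts to look and compute and a tool call to move; the robot and the scene stay as the last step left them, time stands still between calls to the robot, and variables do not carry over. Pictures are saved under pics/ and viewed, and the job is handed in when it is done.

Besides the shell and the picture viewer there is one more tool, called after ">>>" by a JSON object that holds its "api" and its "payload", one argument or row to a line. drive_tool: Moves the arm, as the interface text tells. Its arguments: {"type":"object","properties":{"series":{"type":"array","items":{"type":"array","items":{"type":"array","items":{"type":"number"}}}},"force":{"type":"number"}},"required":["series"]}

```bash
mkdir -p pics
cat > h.py <<'E'
import numpy as np, cv2
from plant import sensors, cams, r
def pix(cam,uv,z):
    m=cams.camera_model(cam);T=np.array(m["camera_from_world"]);R=T[:3,:3];t=T[:3,3]
    c=-R.T@t; d=R.T@np.array([(uv[0]-m["cx"])/m["fx"],(uv[1]-m["cy"])/m["fy"],1])
    return c+d*(z-c[2])/d[2]
def proj(cam,p):
    m=cams.camera_model(cam);T=np.array(m["camera_from_world"]);q=T[:3,:3]@np.array(p)+T[:3,3]
    return np.array([m["fx"]*q[0]/q[2]+m["cx"],m["fy"]*q[1]/q[2]+m["cy"]])
E
python3 - <<'E'
from h import *
s=sensors.get_state();print({k:np.round(v,3) for k,v in s.items()},r.grip_depth)
for c in("scene","top"):
    cv2.imwrite(f"pics/{c}0.png",cams.snapshot(c))
    m=cams.camera_model(c);T=np.array(m["camera_from_world"]);print(c,m["fx"],-T[:3,:3].T@T[:3,3])
    for n,z in(("puller",0),("puller_grip",.082),("puller_foot",0),("cap",.058),("stem",.05),("panel",0),("tray",0)):
        for d in cams.mark_of(c,n):
            print(c,n,np.round(d["at"],1),round(d["confidence"],2),np.round(pix(c,d["at"],z),4))
E
```

```text
{'clock': np.float64(0.0), 'q': array([-1.244,  0.69 , -0.195,  1.566,  0.157,  0.902, -0.215]), 'qd': array([-0.   ,  0.001, -0.001, -0.001,  0.001, -0.001,  0.   ]), 'joint_torque': array([-0.0000e+00, -5.2755e+01, -1.2670e+00, -1.5342e+01, -5.3000e-02,
        7.0000e-03,  0.0000e+00]), 'tool_pos': array([0.18 , 0.598, 0.238]), 'eef_rot': array([ 0.146,  0.989, -0.001, -0.   ]), 'contact_force': array([-0.036, -0.824, -0.183]), 'moment': array([-0.019,  0.037, -0.003]), 'opening': np.float64(0.998)} -0.0187
scene 486.88256707075493 [1.30412146 0.29190115 0.94324919]
scene puller [353.7 197.6] 0.87 [ 0.425   0.3705 -0.    ]
scene puller [315.6 187. ] 0.73 [0.4079 0.2693 0.    ]
scene puller [345. 170.] 0.64 [0.3279 0.34   0.    ]
scene puller [298.4 161.6] 0.6 [0.3214 0.2106 0.    ]
scene puller_grip [349.6 146. ] 0.95 [0.3209 0.3402 0.082 ]
scene puller_grip [358.9 174.3] 0.95 [0.4208 0.3707 0.082 ]
scene puller_grip [306.9 134.5] 0.87 [0.2984 0.2246 0.082 ]
scene puller_grip [321.  166.4] 0.74 [0.4124 0.2758 0.082 ]
scene puller_grip [316.4 184.6] 0.55 [0.4775 0.2722 0.082 ]
scen
[... 584 characters left out ...]
 [0.3204 0.3459 0.    ]
top puller_grip [182.6 256.5] 0.7 [0.3163 0.3453 0.082 ]
top puller_grip [204.8 228. ] 0.62 [0.4061 0.2758 0.082 ]
top puller_grip [221.8 256.3] 0.53 [0.3164 0.2214 0.082 ]
top puller_grip [178.3 224.7] 0.49 [0.417  0.3603 0.082 ]
top puller_foot [177.8 224.2] 0.78 [0.4247 0.3747 0.    ]
top puller_foot [209.3 226.5] 0.64 [0.4165 0.269  0.    ]
top puller_foot [188.8 255.5] 0.61 [0.3204 0.3366 0.    ]
top puller_foot [223.3 259.8] 0.48 [0.3057 0.2218 0.    ]
top cap [299.6 161.9] 0.57 [ 0.623  -0.0312  0.058 ]
top panel [299.5 166.9] 0.93 [ 0.6174 -0.0359 -0.    ]
top tray [377. 228.] 0.76 [ 0.4088 -0.2909  0.    ]
top tray [296.  169.7] 0.32 [ 0.6078 -0.0239  0.    ]
```

Run:
```python
import cv2
a=cv2.imread("pics/scene0.png");b=cv2.imread("pics/top0.png")
cv2.imwrite("pics/s1.png",cv2.resize(a,(800,600),interpolation=cv2.INTER_CUBIC))
cv2.imwrite("pics/t1.png",cv2.resize(b,(800,600),interpolation=cv2.INTER_CUBIC))
cv2.imwrite("pics/s2.png",cv2.resize(a[110:230,270:400],None,fx=5,fy=5,interpolation=cv2.INTER_CUBIC))
cv2.imwrite("pics/s3.png",cv2.resize(a[150:270,100:260],None,fx=5,fy=5,interpolation=cv2.INTER_CUBIC))
cv2.imwrite("pics/t2.png",cv2.resize(b[200:290,160:240],None,fx=6,fy=6,interpolation=cv2.INTER_CUBIC))
```

```text
(no output)
```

View pics/s1.png

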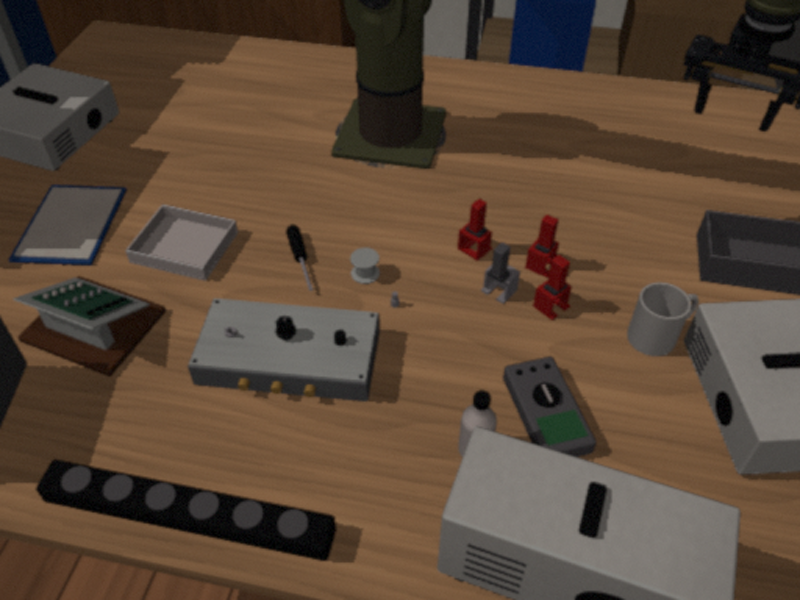

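View pics/t1.png

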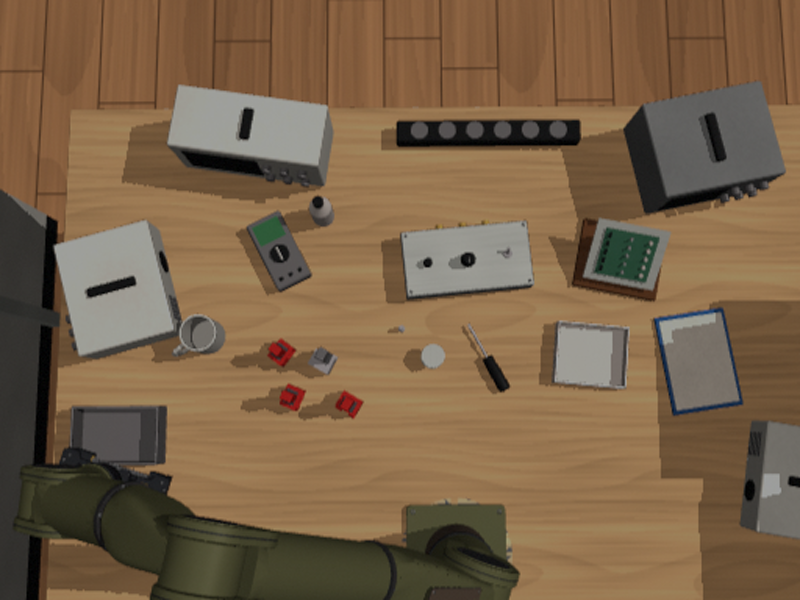

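View pics/s2.png

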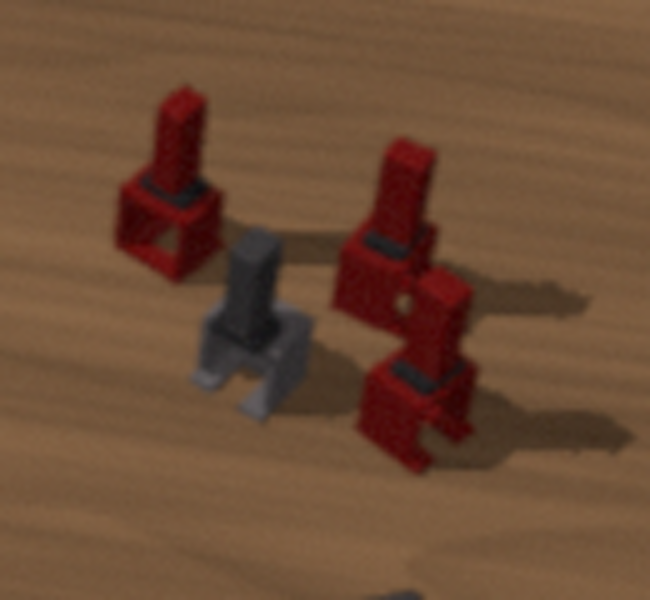

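View pics/s3.png

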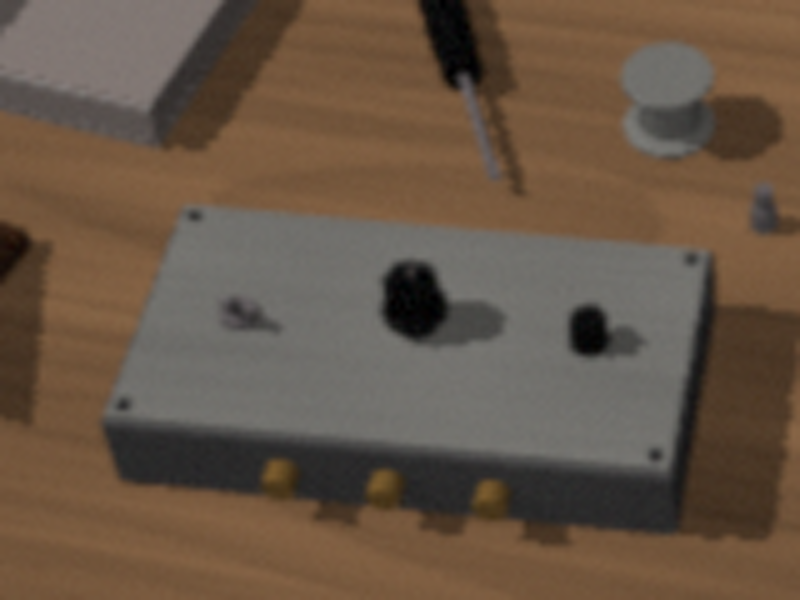

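View pics/t2.png

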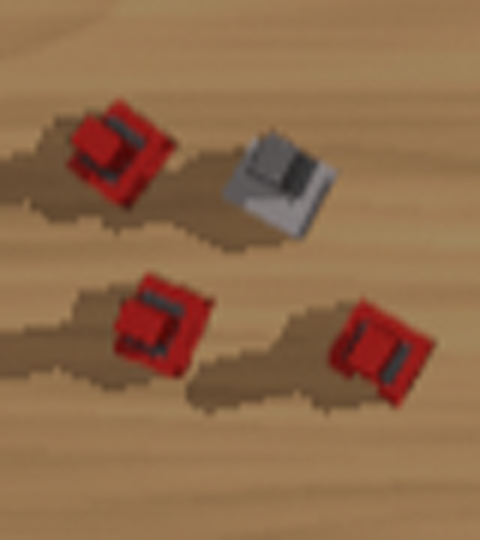

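The scene view shows the grey puller at about (316,175) and the black skirted cap mid-panel at (182,210). The tray is at (117,154) and the open lips face the camera, lower-left. Next I'll fit the shapes to the network masks.

```bash
cat > fit.py <<'E'
from h import *
from scipy.optimize import minimize
K=6 # supersample
def boxpts(x0,x1,y0,y1,z0,z1): return np.array([[x,y,z] for x in(x0,x1) for y in(y0,y1) for z in(z0,z1)])
def cyl(r,z0,z1):
    a=np.linspace(0,2*np.pi,24,endpoint=False); return np.array([[r*np.cos(t),r*np.sin(t),z] for t in a for z in(z0,z1)])
def puller(off):
    o=off
    return [boxpts(-12,12,-9,9,51,107),boxpts(-12,12,-15,15,45,51),boxpts(o-20,o+16,-23,23,40,45),
      boxpts(o-20,o+16,19,23,0,45),boxpts(o-20,o+16,-23,-19,0,45),
      boxpts(o-20,o+22,8.5,23,0,4),boxpts(o-20,o+22,-23,-8.5,0,4),boxpts(o-20,o-6,-23,23,0,4)]
CAP=[cyl(16,8,12),cyl(12,12,32),cyl(6,0,8)]
PANEL=[boxpts(-70,70,-135,135,0,50)]
def render(cam,parts,x,y,z,yaw,bb):
    u0,v0,u1,v1=bb; im=np.zeros(((v1-v0)*K,(u1-u0)*K),np.uint8)
    c,s=np.cos(yaw),np.sin(yaw);R=np.array([[c,-s,0],[s,c,0],[0,0,1]])
    for p in parts:
        w=(R@(p.T/1000)).T+[x,y,z]
        q=np.array([proj(cam,a) for a in w]); q=((q+0.5-[u0,v0])*K*16).round().astype(np.int32)
        cv2.fillConvexPoly(im,cv2.convexHull(q),255,cv2.LINE_AA,4)
    return cv2.resize(im,(u1-u0,v1-v0),interpolation=cv2.INTER_AREA)/255.
def bbox(m,p=6):
    v,u=np.where(m);return u.min()-p,v.min()-p,u.max()+p+1,v.max()+p+1
def getmask(cam,name,uv):
    best=None
    for d in cams.trace(cam,name):
        e=np.hypot(*(np.array(d["at"])-uv))
        if best is None or e<best[0]: best=(e,d)
    print(cam,name,best[0],best[1]["confidence"],best[1]["mask"].sum()); return best[1]["mask"]
E
cat > f1.py <<'E'
from fit import *
for c in("scene","top"): cams.snapshot(c)
M={}
for n,us,ut in(("puller",(317,176),(206,229)),("cap",(182,210),(299,163)),("panel",(181,218),(299,166)),("tray",(117,154),(379,227))):
    for c,u in(("scene",us),("top",ut)): M[n+c]=getmask(c,n,np.array(u))
np.savez("masks.npz",**M)
for k,m in M.items(): cv2.imwrite(f"pics/m_{k}.png",m*255)
E
python3 f1.py
cat > f2.py <<'E'
from fit import *
import sys
M=np.load("masks.npz")
def cost(p,name,parts,z,cs):
    e=0
    for c in cs:
        m=M[name+c];bb=bbox(m);u0,v0,u1,v1=bb
        e+=((render(c,parts,p[0],p[1],z,p[2],bb)-m[v0:v1,u0:u1])**2).sum()
    return e
opt=dict(xatol=2e-4,fatol=.05)
for cs in(("scene","top"),("scene",),("top",)):
    f=lambda p:cost((p[0],p[1],p[2]),"panel",PANEL,0,cs)
    b=minimize(f,[.617,-.036,-.08],method="Nelder-Mead",options=dict(initial_simplex=[[.617,-.036,-.08],[.627,-.036,-.08],[.617,-.026,-.08],[.617,-.036,.02]],**opt));print("panel",cs,b.x.round(4),b.fun)
    f=lambda p:cost((p[0],p[1],0),"cap",CAP,.05,cs)
    b=minimize(f,[.617,-.03],method="Nelder-Mead",options=dict(initial_simplex=[[.617,-.03],[.627,-.03],[.617,-.02]],**opt));print("cap",cs,b.x.round(4),b.fun)
    best=[]
    for yaw in(-.9,-.5,-.1):
        f=lambda p:cost(p,"puller",puller(p[3]*200),0,cs)
        s=np.array([.406,.274,yaw,0]);b=minimize(f,s,method="Nelder-Mead",options=dict(initial_simplex=[s]+[s+d for d in np.diag([.008,.008,.2,.03])],**opt));best.append((b.fun,(b.x*[1,1,1,200]).round(4)))
    for x in best: print("puller",cs,x)
E
python3 f2.py
```

```text
scene puller 3.061045573002784 0.77 561
top puller 1.6763054614240156 0.66 202
scene cap 1.9104973174542919 0.65 156
top cap 2.8635642126552865 0.43 61
scene panel 6.640783086353606 0.56 6087
top panel 5.261178575186353 0.88 3553
scene tray 5.09607692249637 0.96 2325
top tray 1.5556349186104166 0.6 1900
panel ('scene', 'top') [ 0.6154 -0.0275  0.0924] 780.5784390618993[ WARN:0@6.040] global loadsave.cpp:1063 imwrite_ Unsupported depth image for selected encoder is fallbacked to CV_8U.
Traceback (most recent call last):
  File "f2.py", line 15, in <module>
    b=minimize(f,[.617,-.03],method="Nelder-Mead",options=dict(initial_simplex=[[.617,-.03],[.627,-.03],[.617,-.02]],**opt));print("cap",cs,b.x.round(4),b.fun)
  File "f2.py", line 14, in <lambda>
    f=lambda p:cost((p[0],p[1],0),"cap",CAP,.05,cs)
               ~~~~^^^^^^^^^^^^^^^^^^^^^^^^^^^^^^^^
  File "f2.py", line 8, in cost
    e+=((render(c,parts,p[0],p[1],z,p[2],bb)-m[v0:v1,u0:u1])**2).sum()
         ~~~~~~^^^^^^^^^^^^^^^^^^^^^^^^^^^^^
  File "fit.py", line 19, in render
    q=np.array([proj(cam,a) for a in w]); q=((q+0.5-[u0,v0])*K*16).round().astype(np.int32)
                ~~~~^^^^^^^
  File "h.py", line 8, in proj
    m=cams.camera_model(cam);T=np.array(m["camera_from_world"]);q=T[:3,:3]@np.array(p)+T[:3,3]
ValueError: time passes only in moves, steps and waits
```

```bash
python3 - <<'E'
import re
s=open("h.py").read()
s=s.replace("def pix","_C={}\ndef cm(c):\n    if c not in _C: _C[c]=cams.camera_model(c)\n    return _C[c]\ndef pix").replace("m=cams.camera_model(cam)","m=cm(cam)")
open("h.py","w").write(s)
E
python3 f2.py
python3 - <<'E'
from h import *
print(sensors.get_state()["clock"])
import numpy as np,cv2
M=np.load("masks.npz")
out=[]
for k in("pullerscene","pullertop","capscene","captop","panelscene","paneltop"):
    m=M[k];im=cv2.imread("pics/scene0.png" if k.endswith("scene") else "pics/top0.png")
    v,u=np.where(m);c=im.copy();e=cv2.morphologyEx(m.astype(np.uint8),cv2.MORPH_GRADIENT,np.ones((2,2),np.uint8))
    c[m]=(c[m]*.5+np.array([0,128,0])).astype(np.uint8)
    a=np.hstack([x[max(v.min()-8,0):v.max()+8,max(u.min()-8,0):u.max()+8] for x in(im,c)])
    f=min(395/a.shape[1],195/a.shape[0]);a=cv2.resize(a,None,fx=f,fy=f,interpolation=0)
    b=np.zeros((200,400,3),np.uint8);b[:a.shape[0],:a.shape[1]]=a;out.append(b)
cv2.imwrite("pics/mm.png",np.vstack([np.hstack(out[i:i+2]) for i in(0,2,4)]))
E
```

```text
panel ('scene', 'top') [ 0.6154 -0.0275  0.0924] 780.5784390618993
cap ('scene', 'top') [ 0.6086 -0.0283] 24.21130334486736
puller ('scene', 'top') (np.float64(54.91930795847751), array([  0.4112,   0.2731,  -0.464 , -11.2574]))
puller ('scene', 'top') (np.float64(54.88361399461745), array([  0.4113,   0.2732,  -0.4626, -11.2641]))
puller ('scene', 'top') (np.float64(54.83534025374856), array([  0.4112,   0.2731,  -0.4668, -11.3525]))
panel ('scene',) [ 0.6129 -0.0273  0.1007] 571.6995309496347
cap ('scene',) [ 0.6083 -0.028 ] 9.481014994232988
puller ('scene',) (np.float64(28.555693963860055), array([  0.4095,   0.2734,  -0.4627, -11.3615]))
puller ('scene',) (np.float64(28.470757400999616), array([  0.4094,   0.2734,  -0.4688, -11.3771]))
puller ('scene',) (np.float64(28.49687043444829), array([  0.4096,   0.2734,  -0.4662, -11.5671]))
panel ('top',) [ 0.6163 -0.0277  0.0871] 166.2410303729335
cap ('top',) [ 0.6096 -0.0293] 13.142099192618224
puller ('top',) (np.float64(5.515770857362552), array([  0.4125,   0.2718,  -0.5199, -10.4087]))
puller ('top',) (np.float64(15.146389850057671), array([ 0.4035,  0.2771, -0.5175,  0.6867]))
puller ('top',) (np.float64(15.15606305267205), array([ 0.4009,  0.2786, -0.521 ,  3.5026]))
1.3
```

View pics/mm.png

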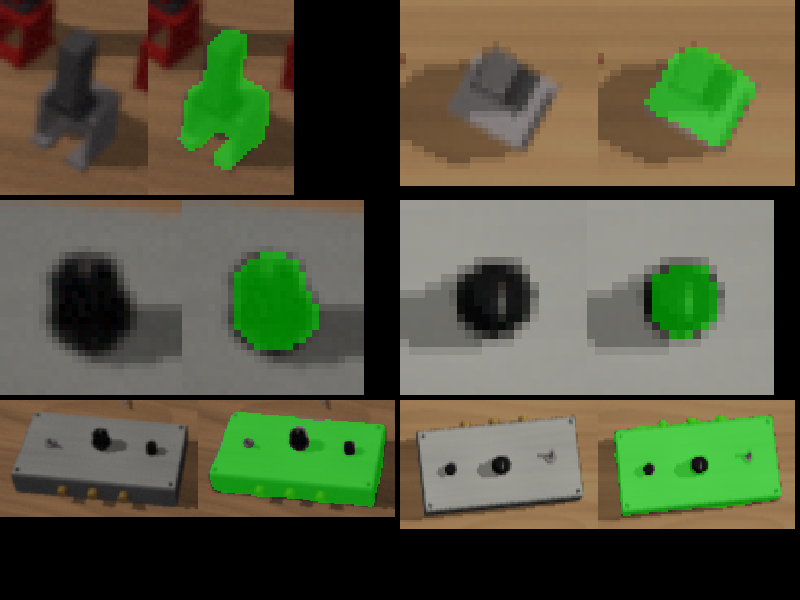

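```bash
cat > f3.py <<'E'
from fit import *
a={"scene":cv2.imread("pics/scene0.png"),"top":cv2.imread("pics/top0.png")}
M={}
def comp(m,uv):
    n,l=cv2.connectedComponents(m.astype(np.uint8)); 
    k=l[uv[1],uv[0]]; assert k>0; return l==k
for c,up,uc in(("scene",(321,166),(182,210)),("top",(206,228),(299,166))):
    im=a[c].astype(float)
    r_=im[...,2]-im[...,0]  # red - blue
    mx=im.max(2)
    print(c,im[up[1],up[0]],im[uc[1],uc[0]])
    M["puller"+c]=comp((r_<.28*mx)&(mx>30),up)
    M["cap"+c]=comp(mx<62,uc)
    for n in("puller","cap"): print(n,M[n+c].sum(),bbox(M[n+c],0))
    sub=[]
    for n in("puller","cap"):
        m=M[n+c];u0,v0,u1,v1=bbox(m,8);d=a[c].copy();d[m]=(d[m]*.5+np.array([0,128,0])).astype(np.uint8)
        sub.append(cv2.resize(np.hstack([a[c][v0:v1,u0:u1],d[v0:v1,u0:u1]]),(500,280),interpolation=0))
    cv2.imwrite(f"pics/own_{c}.png",np.vstack(sub))
np.savez("masks2.npz",**M)
E
python3 f3.py
python3 - <<'E'
import cv2,numpy as np
cv2.imwrite("pics/own.png",cv2.resize(np.hstack([cv2.imread("pics/own_scene.png"),cv2.imread("pics/own_top.png")]),(800,500)))
E
sed 's/masks.npz/masks2.npz/; /"panel"/d' f2.py > f4.py; python3 f4.py
```

```text
scene [34. 35. 36.] [0. 0. 0.]
puller 469 (np.int64(308), np.int64(156), np.int64(332), np.int64(194))
cap 156 (np.int64(177), np.int64(203), np.int64(190), np.int64(218))
top [85. 85. 88.] [31. 30. 30.]
puller 198 (np.int64(197), np.int64(222), np.int64(216), np.int64(240))
cap 62 (np.int64(295), np.int64(162), np.int64(304), np.int64(171))
cap ('scene', 'top') [ 0.6102 -0.028 ] 23.273079584775086
puller ('scene', 'top') (np.float64(93.86220684352173), array([  0.4101,   0.2723,  -0.4618, -10.8414]))
puller ('scene', 'top') (np.float64(94.00344482891197), array([  0.4103,   0.2724,  -0.4525, -10.7692]))
puller ('scene', 'top') (np.float64(93.91354094579006), array([  0.4101,   0.2725,  -0.4553, -10.5429]))
cap ('scene',) [ 0.6106 -0.0278] 10.274771241830067
puller ('scene',) (np.float64(74.47629373317955), array([  0.4117,   0.2717,  -0.4097, -13.4128]))
puller ('scene',) (np.float64(74.47563244905805), array([  0.4118,   0.2717,  -0.4129, -13.4716]))
puller ('scene',) (np.float64(74.55955401768551), array([  0.4117,   0.2717,  -0.4133, -13.434 ]))
cap ('top',) [ 0.6092 -0.0284] 11.797416378316033
puller ('top',) (np.float64(12.751449442522107), array([ 0.4034,  0.2769, -0.5203, -1.1496]))
puller ('top',) (np.float64(12.740592079969243), array([ 0.401 ,  0.2782, -0.5221,  1.5789]))
puller ('top',) (np.float64(12.766397539407919), array([ 0.4026,  0.2771, -0.5235, -0.312 ]))
```

View pics/own.png

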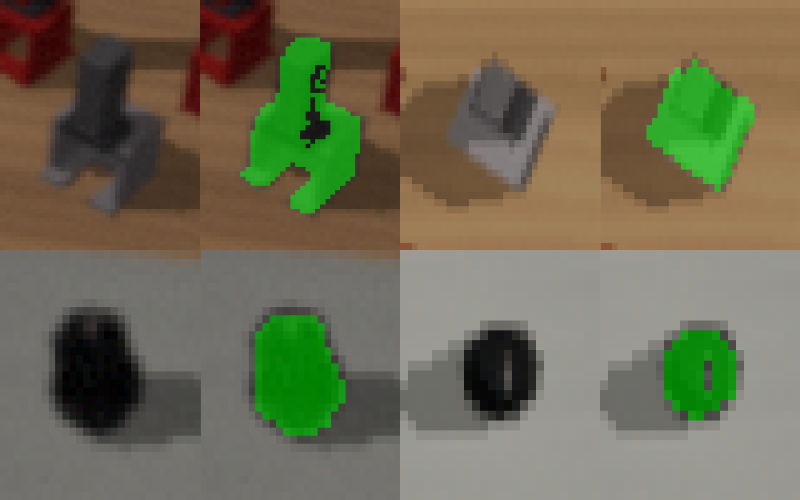

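>>> {"api": "drive_tool", "payload": {
  "series": [
    [[23,-32.5,0,-0.02,50],[23,-32.5,0,-0.02,50],[23,-32.5,0,-0.02,50],[23,-32.5,0,-0.02,50],[23,-32.5,0,-0.02,50],[23,-32.5,0,-0.02,50],[23,-32.5,0,-0.02,50],[23,-32.5,0,-0.02,50],[23,-32.5,0,-0.02,50],[23,-32.5,0,-0.02,50]]
  ],
  "force": 40
}}

```text
clock: 2.3
tool_pos: [0.4113, 0.2722, 0.239]
eef_rot: [0.244, 0.97, 0.0, 0.0]
contact_force: [0.5, -0.2, -0.1]
opening: 0.567
```

Run:
```python
from h import *
M=np.load("masks.npz")
for c,z in(("top",.03),("scene",.03)):
    m=M["tray"+c].astype(np.uint8);cs,_=cv2.findContours(m,0,2);q=max(cs,key=cv2.contourArea)[:,0]
    w=np.array([pix(c,p,z)[:2] for p in q],np.float32);print(c,cv2.minAreaRect(w*1000))
```

```text
top ((412.568359375, -285.703857421875), (157.33978271484375, 134.21372985839844), 86.05300903320312)
scene ((423.4349060058594, -280.0818176269531), (172.46682739257812, 156.44664001464844), 84.48087310791016)
```

>>> {"api": "drive_tool", "payload": {
  "series": [
    [[-1,0,-40,0,50],[0,0,-40,0,50],[0,0,-40,0,50],[0,0,-30,0,50],[0,0,-15,0,50],[0,0,-10.5,0,50],[0,0,0,0,50]]
  ]
}}

```text
clock: 3.0
tool_pos: [0.4091, 0.2733, 0.0624]
eef_rot: [0.244, 0.97, -0.001, -0.0]
contact_force: [0.2, -0.4, -0.1]
opening: 0.566
```

Run:
```python
from h import *
a=cams.snapshot("scene")
cv2.imwrite("pics/g1.png",cv2.resize(a[80:230,250:420],None,fx=4,fy=4,interpolation=cv2.INTER_CUBIC))
```

```text
(no output)
```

View pics/g1.png

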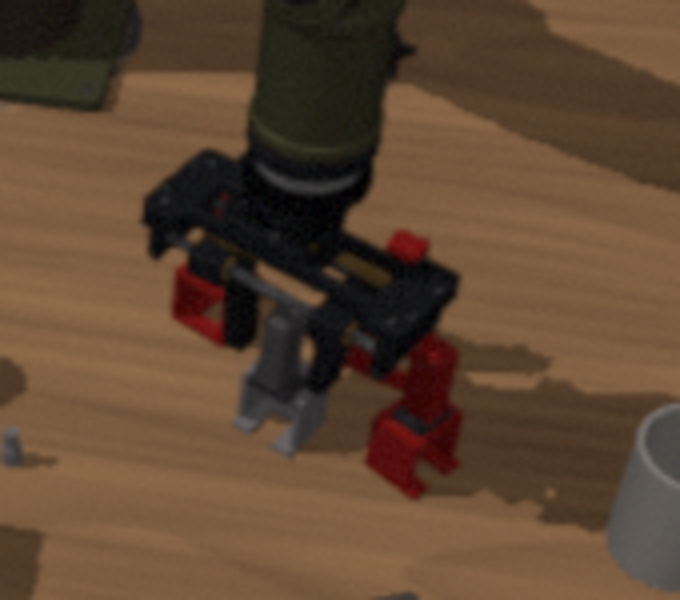

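The picture shows the fingers straddling the grey handle at about (280,340), and the red pullers are clear. I'll close the gripper now.

>>> {"api": "drive_tool", "payload": {
  "series": [
    [[0,0,0,0,30],[0,0,0,0,15],[0,0,0,0,15],[0,0,0,0,5],[0,0,0,0,5],[0,0,0,0,5]]
  ],
  "force": 50
}}

```text
clock: 3.65
tool_pos: [0.4096, 0.2735, 0.0637]
eef_rot: [0.244, 0.97, 0.0, 0.0]
contact_force: [-0.7, -0.3, 5.6]
opening: 0.196
```

Run:
```python
from h import *
s=sensors.get_state();print({k:np.round(v,4) for k,v in s.items() if k in("tool_pos","eef_rot","contact_force","moment","opening")})
```

```text
{'tool_pos': array([0.4096, 0.2735, 0.0637]), 'eef_rot': array([2.439e-01, 9.698e-01, 3.000e-04, 3.000e-04]), 'contact_force': array([-0.6708, -0.2756,  5.601 ]), 'moment': array([-0.126 ,  0.0764,  0.0113]), 'opening': np.float64(0.1965)}
```

>>> {"api": "drive_tool", "payload": {
  "series": [
    [[0,0,10,0,5],[0,0,30,0,5],[0,0,40,0,5],[0,0,40,0,5],[0,0,30,0,5],[0,0,0,0,5],[0,0,0,0,5]]
  ]
}}

```text
clock: 4.35
tool_pos: [0.4092, 0.2731, 0.2135]
eef_rot: [0.244, 0.97, 0.0, 0.0]
contact_force: [0.4, 0.1, -2.3]
opening: 0.199
```

Run:
```python
from h import *
for i in range(3):
    s=sensors.get_state();print({k:np.round(v,4) for k,v in s.items() if k in("tool_pos","eef_rot","contact_force","moment","opening")})
    a=cams.snapshot("scene")
cv2.imwrite("pics/g2.png",cv2.resize(a[40:210,250:420],None,fx=3.5,fy=3.5,interpolation=cv2.INTER_CUBIC))
```

```text
{'tool_pos': array([0.4092, 0.2731, 0.2135]), 'eef_rot': array([2.439e-01, 9.698e-01, 1.000e-04, 2.000e-04]), 'contact_force': array([ 0.3623,  0.0534, -2.2955]), 'moment': array([-0.0487,  0.0497, -0.0496]), 'opening': np.float64(0.1988)}
{'tool_pos': array([0.4087, 0.2727, 0.2126]), 'eef_rot': array([ 2.439e-01,  9.698e-01, -7.000e-04, -5.000e-04]), 'contact_force': array([-1.0763,  0.618 , -2.5032]), 'moment': array([ 0.0093,  0.0251, -0.0285]), 'opening': np.float64(0.2)}
{'tool_pos': array([0.4084, 0.2726, 0.2121]), 'eef_rot': array([ 2.439e-01,  9.698e-01, -1.200e-03, -9.000e-04]), 'contact_force': array([ 0.2258,  0.1374, -2.7659]), 'moment': array([-0.0665, -0.0399, -0.0396]), 'opening': np.float64(0.1995)}
```

View pics/g2.png

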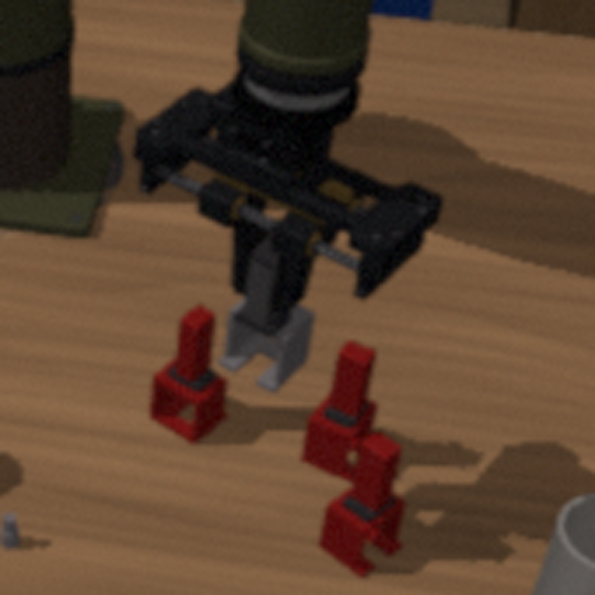

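>>> {"api": "drive_tool", "payload": {
  "series": [
    [[14,-20,0,0.058,5],[14,-32,0,0.058,5],[14,-35,0,0.058,5],[14,-38,0,0.058,5],[14,-38,0,0.058,5],[14,-38,0,0.058,5],[14,-35,0,0.058,5],[14,-32,0,0.058,5],[14,-25,0,0.058,5],[15,-13.5,0,0.061,5]]
  ]
}}

```text
clock: 5.5
tool_pos: [0.5495, -0.0367, 0.2113]
eef_rot: [-0.044, 0.999, -0.001, -0.002]
contact_force: [1.1, 0.6, -2.1]
opening: 0.2
```

>>> {"api": "drive_tool", "payload": {
  "series": [
    [[0,0,-20,0,5],[0,0,-30,0,5],[0,0,-20,0,5],[0,0,-10,0,5],[0,0,-5,0,5],[0,0,0,0,5],[0,0,0,0,5]]
  ]
}}

```text
clock: 6.2
tool_pos: [0.5509, -0.0329, 0.1288]
eef_rot: [-0.045, 0.999, 0.0, 0.001]
contact_force: [1.0, 0.3, -2.8]
opening: 0.202
```

Run:
```python
from h import *
s=sensors.get_state();print({k:np.round(v,4) for k,v in s.items() if k in("clock","tool_pos","eef_rot","contact_force","moment","opening")})
a=cams.snapshot("scene");b=cams.snapshot("top")
cv2.imwrite("pics/a1s.png",a);cv2.imwrite("pics/a1t.png",b)
cv2.imwrite("pics/a1.png",np.hstack([cv2.resize(a[160:250,120:240],(480,360),interpolation=2),cv2.resize(b[130:220,240:320],(320,360),interpolation=2)]))
```

```text
{'clock': np.float64(6.2), 'tool_pos': array([ 0.5509, -0.0329,  0.1288]), 'eef_rot': array([-4.52e-02,  9.99e-01,  0.00e+00,  5.00e-04]), 'contact_force': array([ 1.0277,  0.2885, -2.7783]), 'moment': array([ 0.0511,  0.0233, -0.0216]), 'opening': np.float64(0.202)}
```

View pics/a1.png

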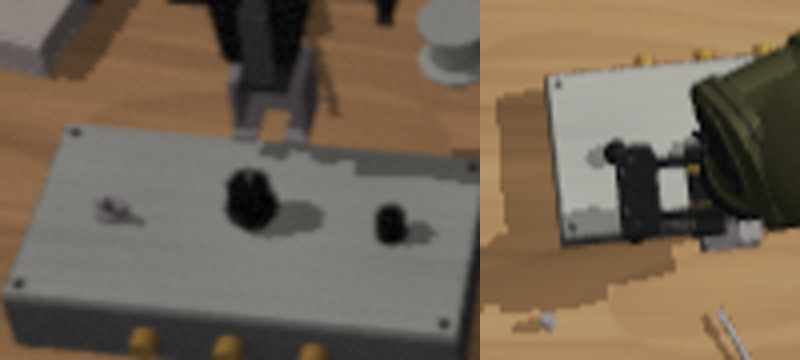

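```bash
cat > ov.py <<'E'
from fit import *
def overlay(img,px,py,pz,yaw,off,cx,cy,out,ox=130,oy=165,w=100,h=75):
    im=img[oy:oy+h,ox:ox+w];S=8;im=cv2.resize(im,None,fx=S,fy=S,interpolation=2)
    def P(p): return tuple(int(v) for v in ((proj("scene",p)+.5-[ox,oy])*S))
    def W(a): c,s=np.cos(yaw),np.sin(yaw);a=np.array(a)/1000;return [px+c*a[0]-s*a[1],py+s*a[0]+c*a[1],pz+a[2]]
    o=off
    for poly in([(o+22,8.5,4),(o+22,23,4),(o+16,23,4),(o+16,23,45),(o+16,-23,45),(o+16,-23,4),(o+22,-23,4),(o+22,-8.5,4),(o-6,-8.5,4),(o-6,8.5,4)],):
        q=[P(W(a)) for a in poly];cv2.polylines(im,[np.array(q)],True,(0,255,0),1,cv2.LINE_AA)
    for r_,z in((.016,.058),(.016,.062),(.012,.082)):
        q=[P([cx+r_*np.cos(t),cy+r_*np.sin(t),z]) for t in np.linspace(0,6.28,40)];cv2.polylines(im,[np.array(q)],True,(0,0,255),1,cv2.LINE_AA)
    cv2.imwrite(out,im)
E
python3 - <<'E'
from ov import *
overlay(cv2.imread("pics/a1s.png"),.5509,-.0329,.0655,.09,-10,.6103,-.028,"pics/ov1.png")
E
```

```text
(no output)
```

View pics/ov1.png

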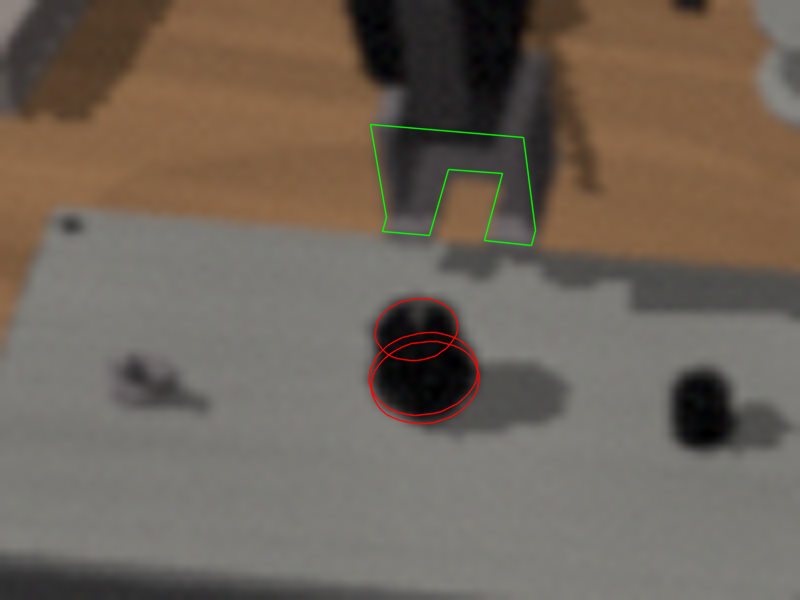

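The overlay agrees with the picture to under about 1 mm. The slot is at about (475,200) in the overlay, in line with the cap at (425,360), and the head sits about 10 mm aft. Now I'll lower and feel for the panel.

>>> {"api": "drive_tool", "payload": {
  "series": [
    [[0,0,-6,0,5],[0,0,-4,0,5],[0,0,-2,0,5],[0,0,0,0,5],[0,0,0,0,5]]
  ]
}}

```text
clock: 6.8
tool_pos: [0.5504, -0.033, 0.1162]
eef_rot: [-0.045, 0.999, 0.0, -0.0]
contact_force: [0.5, 0.2, -1.5]
opening: 0.199
```

>>> {"api": "drive_tool", "payload": {
  "series": [
    [[0,0,-1,0,5],[0,0,0,0,5],[0,0,0,0,5]]
  ]
}}

```text
clock: 7.1
tool_pos: [0.5504, -0.0331, 0.1153]
eef_rot: [-0.045, 0.999, 0.0, -0.0]
contact_force: [-0.2, -0.2, -2.6]
opening: 0.202
```

>>> {"api": "drive_tool", "payload": {
  "series": [
    [[0,0,-1,0,5],[0,0,0,0,5],[0,0,0,0,5]]
  ]
}}

```text
clock: 7.4
tool_pos: [0.5504, -0.0331, 0.1142]
eef_rot: [-0.045, 0.999, 0.0, -0.0]
contact_force: [-0.6, 0.0, -1.1]
opening: 0.201
```

>>> {"api": "drive_tool", "payload": {
  "series": [
    [[0,0,-1,0,5],[0,0,0,0,5],[0,0,0,0,5]]
  ]
}}

```text
clock: 7.7
tool_pos: [0.5505, -0.0331, 0.1137]
eef_rot: [-0.045, 0.999, -0.0, 0.0]
contact_force: [-1.7, -0.3, 3.8]
opening: 0.195
```

>>> {"api": "drive_tool", "payload": {
  "series": [
    [[0,0,1.5,0,5],[0,0,1,0,5],[7,0.6,0,0,5],[8,0.7,0,0,5],[7,0.7,0,0,5],[5,0.5,0,0,5],[0,0,0,0,5],[0,0,0,0,5]]
  ]
}}

```text
clock: 8.5
tool_pos: [0.5772, -0.0306, 0.1156]
eef_rot: [-0.045, 0.999, 0.0, -0.0]
contact_force: [-0.7, -0.2, -1.7]
opening: 0.2
```

Run:
```python
from ov import *
s=sensors.get_state();p=s["tool_pos"];print({k:np.round(v,4) for k,v in s.items() if k in("clock","tool_pos","eef_rot","contact_force","moment","opening")})
a=cams.snapshot("scene");cv2.imwrite("pics/a2s.png",a)
overlay(a,p[0],p[1],p[2]-.064,.09,-10,.6103,-.028,"pics/ov2.png")
```

```text
{'clock': np.float64(8.5), 'tool_pos': array([ 0.5772, -0.0306,  0.1156]), 'eef_rot': array([-4.51e-02,  9.99e-01,  0.00e+00, -3.00e-04]), 'contact_force': array([-0.7199, -0.2247, -1.7425]), 'moment': array([-0.0413,  0.0842, -0.0095]), 'opening': np.float64(0.2001)}
```

View pics/ov2.png

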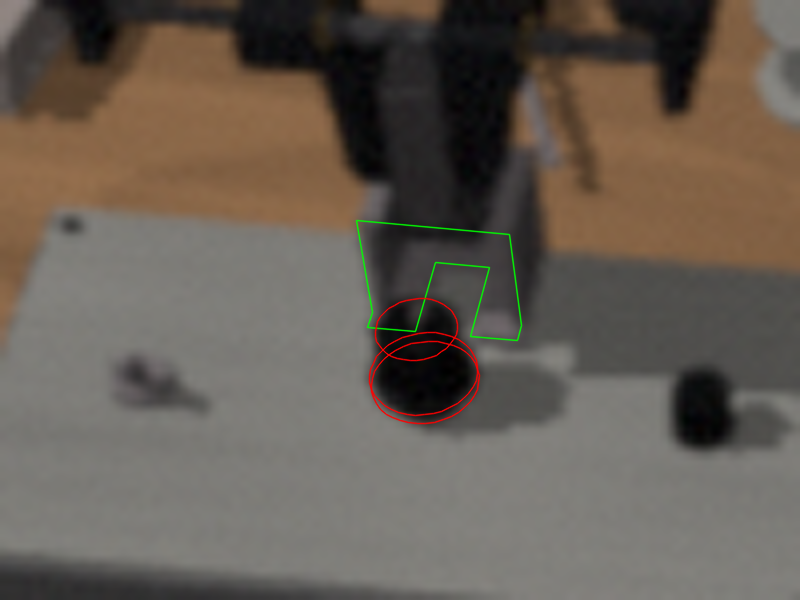

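>>> {"api": "drive_tool", "payload": {
  "series": [
    [[5,0.45,0,0,5],[5,0.45,0,0,5],[4,0.36,0,0,5],[3,0.27,0,0,5],[3,0.27,0,0,5],[0,0,0,0,5]]
  ]
}}

```text
clock: 9.15
tool_pos: [0.5979, -0.0286, 0.1157]
eef_rot: [-0.045, 0.999, 0.0, 0.0]
contact_force: [-0.3, -0.2, -2.2]
opening: 0.205
```

>>> {"api": "drive_tool", "payload": {
  "series": [
    [[3,0.27,0,0,5],[3,0.27,0,0,5],[2,0.18,0,0,5],[0,0,0,0,5]]
  ]
}}

```text
clock: 9.55
tool_pos: [0.6058, -0.028, 0.1158]
eef_rot: [-0.045, 0.999, 0.0, 0.0]
contact_force: [-0.2, -0.3, -2.5]
opening: 0.201
```

Run:
```python
from ov import *
s=sensors.get_state();p=s["tool_pos"]
a=cams.snapshot("scene");cv2.imwrite("pics/a3s.png",a)
overlay(a,p[0],p[1],p[2]-.064,.09,-10,.6103,-.028,"pics/ov3.png")
```

```text
(no output)
```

View pics/ov3.png

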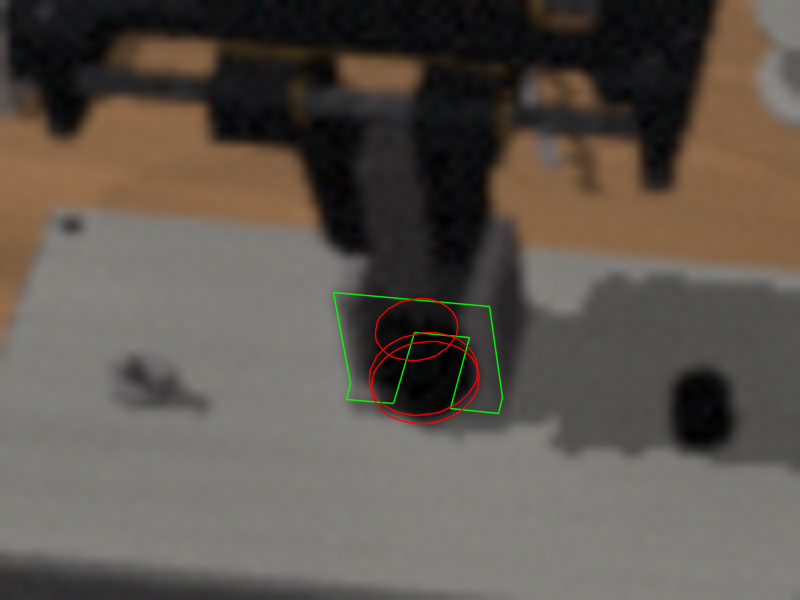

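>>> {"api": "drive_tool", "payload": {
  "series": [
    [[2,0.18,0,0,5],[2,0.18,0,0,5],[0,0,0,0,5]]
  ]
}}

```text
clock: 9.9
tool_pos: [0.6098, -0.0276, 0.1158]
eef_rot: [-0.045, 0.999, 0.0, 0.0]
contact_force: [-0.1, -0.6, -1.8]
opening: 0.198
```

>>> {"api": "drive_tool", "payload": {
  "series": [
    [[1,0.09,0,0,5],[1,0.09,0,0,5],[1,0.09,0,0,5],[0,0,0,0,5]]
  ]
}}

```text
clock: 10.3
tool_pos: [0.6125, -0.0274, 0.1157]
eef_rot: [-0.045, 0.999, 0.0, 0.0]
contact_force: [-0.2, -0.6, -1.6]
opening: 0.196
```

>>> {"api": "drive_tool", "payload": {
  "series": [
    [[1,0.09,0,0,5],[1,0.09,0,0,5],[0,0,0,0,5]]
  ]
}}

```text
clock: 10.6
tool_pos: [0.6145, -0.0272, 0.1157]
eef_rot: [-0.045, 0.999, 0.0, 0.0]
contact_force: [-0.4, 0.4, -2.0]
opening: 0.203
```

>>> {"api": "drive_tool", "payload": {
  "series": [
    [[0.6,0.05,0,0,5],[0.6,0.05,0,0,5],[0,0,0,0,5]]
  ]
}}

```text
clock: 10.9
tool_pos: [0.6157, -0.0271, 0.1158]
eef_rot: [-0.045, 0.999, 0.0, 0.0]
contact_force: [0.8, -0.1, -1.7]
opening: 0.202
```

>>> {"api": "drive_tool", "payload": {
  "series": [
    [[0.5,0.05,0,0,5],[0.5,0.05,0,0,5],[0,0,0,0,5]]
  ]
}}

```text
clock: 11.2
tool_pos: [0.6167, -0.027, 0.1157]
eef_rot: [-0.045, 0.999, 0.0, 0.0]
contact_force: [0.2, -0.3, -1.7]
opening: 0.2
```

>>> {"api": "drive_tool", "payload": {
  "series": [
    [[0.5,0.05,0,0,5],[0.4,0.03,0,0,5],[0,0,0,0,5]]
  ]
}}

```text
clock: 11.5
tool_pos: [0.6176, -0.0269, 0.1157]
eef_rot: [-0.045, 0.999, 0.0, 0.0]
contact_force: [-0.3, -0.1, -2.4]
opening: 0.201
```

>>> {"api": "drive_tool", "payload": {
  "series": [
    [[0.4,0.04,0,0,5],[0.4,0.04,0,0,5],[0,0,0,0,5]]
  ]
}}

```text
clock: 11.8
tool_pos: [0.6183, -0.0269, 0.1157]
eef_rot: [-0.045, 0.999, 0.0, 0.0]
contact_force: [0.4, 0.4, -2.2]
opening: 0.198
```

>>> {"api": "drive_tool", "payload": {
  "series": [
    [[0.4,0.04,0,0,5],[0,0,0,0,5],[0,0,0,0,5]]
  ]
}}

```text
clock: 12.1
tool_pos: [0.6187, -0.0268, 0.1157]
eef_rot: [-0.045, 0.999, 0.0, -0.0]
contact_force: [-0.1, -0.2, -2.5]
opening: 0.197
```

>>> {"api": "drive_tool", "payload": {
  "series": [
    [[0.4,0.04,0,0,5],[0,0,0,0,5]]
  ]
}}

```text
clock: 12.3
tool_pos: [0.619, -0.0268, 0.1157]
eef_rot: [-0.045, 0.999, 0.0, -0.0]
contact_force: [-0.3, 0.1, -2.4]
opening: 0.199
```

>>> {"api": "drive_tool", "payload": {
  "series": [
    [[0.4,0.04,0,0,5],[0,0,0,0,5]]
  ]
}}

```text
clock: 12.5
tool_pos: [0.6191, -0.0268, 0.1157]
eef_rot: [-0.045, 0.999, -0.0, -0.0]
contact_force: [-0.4, -0.1, -1.5]
opening: 0.197
```

>>> {"api": "drive_tool", "payload": {
  "series": [
    [[0.4,0.04,0,0,5],[0,0,0,0,5]]
  ]
}}

```text
clock: 12.7
tool_pos: [0.6193, -0.0268, 0.1156]
eef_rot: [-0.045, 0.999, -0.0, -0.001]
contact_force: [-0.6, -0.2, -0.6]
opening: 0.199
```

>>> {"api": "drive_tool", "payload": {
  "series": [
    [[0,0,0,0,5],[0,0,0,0,5]]
  ]
}}

```text
clock: 12.9
tool_pos: [0.6193, -0.0268, 0.1156]
eef_rot: [-0.045, 0.999, -0.0, -0.001]
contact_force: [-2.3, -0.3, -1.7]
opening: 0.201
```

Run:
```python
from ov import *
for i in range(3):
    s=sensors.get_state();print({k:np.round(v,4) for k,v in s.items() if k in("clock","tool_pos","eef_rot","contact_force","moment","opening")})
    a=cams.snapshot("scene")
p=s["tool_pos"]
cv2.imwrite("pics/a4s.png",a)
overlay(a,p[0],p[1],p[2]-.064,.09,-10,.6103,-.028,"pics/ov4.png")
```

```text
{'clock': np.float64(12.9), 'tool_pos': array([ 0.6193, -0.0268,  0.1156]), 'eef_rot': array([-4.51e-02,  9.99e-01, -1.00e-04, -6.00e-04]), 'contact_force': array([-2.2809, -0.2828, -1.6617]), 'moment': array([-0.0055,  0.7029,  0.0014]), 'opening': np.float64(0.201)}
{'clock': np.float64(12.95), 'tool_pos': array([ 0.6193, -0.0268,  0.1156]), 'eef_rot': array([-4.51e-02,  9.99e-01, -0.00e+00, -6.00e-04]), 'contact_force': array([-2.786 , -0.6413, -0.3231]), 'moment': array([-0.0121,  0.7512,  0.0175]), 'opening': np.float64(0.2034)}
{'clock': np.float64(13.0), 'tool_pos': array([ 0.6194, -0.0268,  0.1156]), 'eef_rot': array([-4.51e-02,  9.99e-01, -0.00e+00, -6.00e-04]), 'contact_force': array([-2.0245, -0.4921, -0.4433]), 'moment': array([-0.0295,  0.7226, -0.047 ]), 'opening': np.float64(0.1973)}
```

View pics/ov4.png

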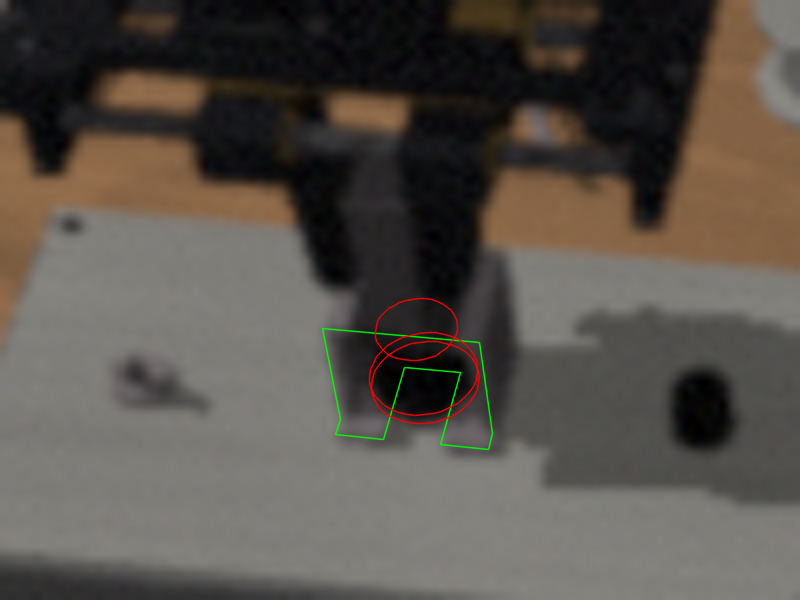

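The reading shows Fx at about -2.3 N and the y moment up by 0.65 Nm, with the handle 9 mm beyond the stem. So the slot end is bearing on the collar, held for about 0.3 s. Now I'll pull straight up.

>>> {"api": "drive_tool", "payload": {
  "series": [
    [[0,0,0,0,5],[0,0,1,0,5],[0,0,1.5,0,5],[0,0,2,0,5],[0,0,2,0,5],[0,0,2,0,5]]
  ],
  "force": 60
}}

```text
clock: 13.65
tool_pos: [0.6192, -0.0269, 0.1229]
eef_rot: [-0.045, 0.999, 0.0, -0.001]
contact_force: [1.1, 0.2, -19.4]
opening: 0.199
```

>>> {"api": "drive_tool", "payload": {
  "series": [
    [[0,0,2,0,5],[0,0,2,0,5],[0,0,2,0,5],[0,0,2,0,5]]
  ]
}}

```text
clock: 14.05
tool_pos: [0.6206, -0.0265, 0.134]
eef_rot: [-0.045, 0.999, -0.0, 0.001]
contact_force: [-2.4, 0.6, -4.5]
opening: 0.2
```

>>> {"api": "drive_tool", "payload": {
  "series": [
    [[0,0,2,0,5],[0,0,2,0,5],[0,0,2,0,5],[0,0,2,0,5],[0,0,2,0,5]]
  ]
}}

```text
clock: 14.55
tool_pos: [0.6213, -0.0264, 0.1431]
eef_rot: [-0.045, 0.999, 0.0, 0.002]
contact_force: [0.2, -0.2, -2.1]
opening: 0.199
```

Run:
```python
from ov import *
s=sensors.get_state();print({k:np.round(v,4) for k,v in s.items() if k in("clock","tool_pos","eef_rot","contact_force","moment","opening")})
a=cams.snapshot("scene")
p=s["tool_pos"]
cv2.imwrite("pics/a5s.png",a)
overlay(a,p[0],p[1],p[2]-.064,.09,-10,.6103,-.028,"pics/ov5.png",oy=155)
```

```text
{'clock': np.float64(14.55), 'tool_pos': array([ 0.6213, -0.0264,  0.1431]), 'eef_rot': array([-4.51e-02,  9.99e-01,  3.00e-04,  1.60e-03]), 'contact_force': array([ 0.1932, -0.2407, -2.1246]), 'moment': array([ 0.0314,  0.0103, -0.0717]), 'opening': np.float64(0.1994)}
```

View pics/ov5.png

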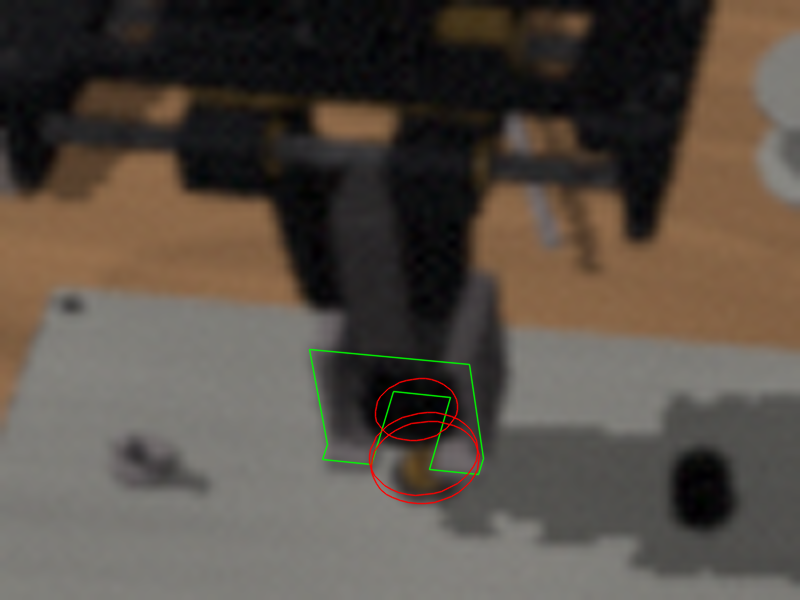

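The cap is off: the brass stem shows at (415,475) and the cap sits dark inside the U at about (420,400). The pull force rose to about 17 N and then dropped. I'll raise the puller gently.

>>> {"api": "drive_tool", "payload": {
  "series": [
    [[0,0,3,0,5],[0,0,5,0,5],[0,0,8,0,5],[0,0,10,0,5],[0,0,10,0,5],[0,0,10,0,5],[0,0,8,0,5],[0,0,5,0,5],[0,0,3,0,5],[0,0,0,0,5]]
  ]
}}

```text
clock: 15.6
tool_pos: [0.62, -0.0267, 0.2045]
eef_rot: [-0.045, 0.999, 0.0, 0.0]
contact_force: [-0.5, 0.2, -2.9]
opening: 0.199
```

Run:
```python
from ov import *
s=sensors.get_state();print({k:np.round(v,4) for k,v in s.items() if k in("clock","tool_pos","eef_rot","contact_force","moment","opening")})
a=cams.snapshot("scene")
p=s["tool_pos"]
overlay(a,p[0],p[1],p[2]-.064,.09,-10,.6103,-.028,"pics/ov6.png",oy=135)
```

```text
{'clock': np.float64(15.6), 'tool_pos': array([ 0.62  , -0.0267,  0.2045]), 'eef_rot': array([-4.51e-02,  9.99e-01,  0.00e+00,  2.00e-04]), 'contact_force': array([-0.4651,  0.2407, -2.9415]), 'moment': array([ 0.0504, -0.0446,  0.0106]), 'opening': np.float64(0.199)}
```

View pics/ov6.png

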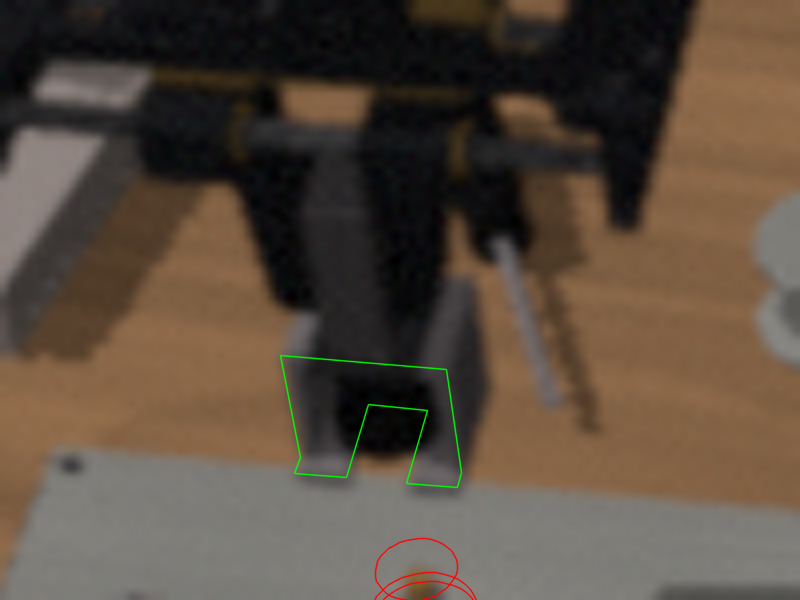

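>>> {"api": "drive_tool", "payload": {
  "series": [
    [[-2.5,-3.2,0,0,5],[-4.9,-6.3,0,0,5],[-7.4,-9.5,0,0,5],[-9.8,-12.6,0,0,5],[-12.3,-15.8,0,0,5],[-12.3,-15.8,0,0,5],[-12.3,-15.8,0,0,5],[-12.3,-15.8,0,0,5],[-12.3,-15.8,0,0,5],[-12.3,-15.8,0,0,5]]
  ]
}}

```text
clock: 16.65
tool_pos: [0.5197, -0.1551, 0.2043]
eef_rot: [-0.044, 0.999, -0.0, -0.0]
contact_force: [-0.3, 0.2, -2.9]
opening: 0.201
```

>>> {"api": "drive_tool", "payload": {
  "series": [
    [[-12.3,-15.8,0,0,5],[-12.3,-15.8,0,0,5],[-12.3,-15.8,0,0,5],[-12.3,-15.8,0,0,5],[-12.3,-15.8,0,0,5],[-12.3,-15.8,0,0,5],[-9.8,-12.6,0,0,5],[-7.4,-9.5,0,0,5],[-4.9,-6.3,0,0,5],[-2.5,-3.2,0,0,5]]
  ]
}}

```text
clock: 17.65
tool_pos: [0.4223, -0.2803, 0.2043]
eef_rot: [-0.045, 0.999, -0.0, -0.0]
contact_force: [0.4, 0.0, -2.6]
opening: 0.201
```

>>> {"api": "drive_tool", "payload": {
  "series": [
    [[-1,-2,0,0,5],[-2,-2,0,0,5],[-1.5,-1.5,0,0,5],[-1,-1,0,0,5],[0,0,0,0,5],[0,0,0,0,5]]
  ]
}}

```text
clock: 18.25
tool_pos: [0.4177, -0.2858, 0.2042]
eef_rot: [-0.045, 0.999, 0.0, 0.0]
contact_force: [0.3, 0.2, -1.6]
opening: 0.2
```

Run:
```python
from ov import *
s=sensors.get_state();print({k:np.round(v,4) for k,v in s.items() if k in("clock","tool_pos","eef_rot","contact_force","moment","opening")})
a=cams.snapshot("scene");b=cams.snapshot("top")
p=s["tool_pos"]
overlay(a,p[0],p[1],p[2]-.064,.09,-10,.6103,-.028,"pics/ov7.png",ox=60,oy=100,h=75)
cv2.imwrite("pics/t7.png",cv2.resize(b[150:300,310:480],None,fx=4,fy=4,interpolation=2))
```

```text
{'clock': np.float64(18.25), 'tool_pos': array([ 0.4177, -0.2858,  0.2042]), 'eef_rot': array([-4.53e-02,  9.99e-01,  1.00e-04,  1.00e-04]), 'contact_force': array([ 0.288 ,  0.1968, -1.6288]), 'moment': array([0.0296, 0.0509, 0.0313]), 'opening': np.float64(0.1996)}
```

View pics/ov7.png

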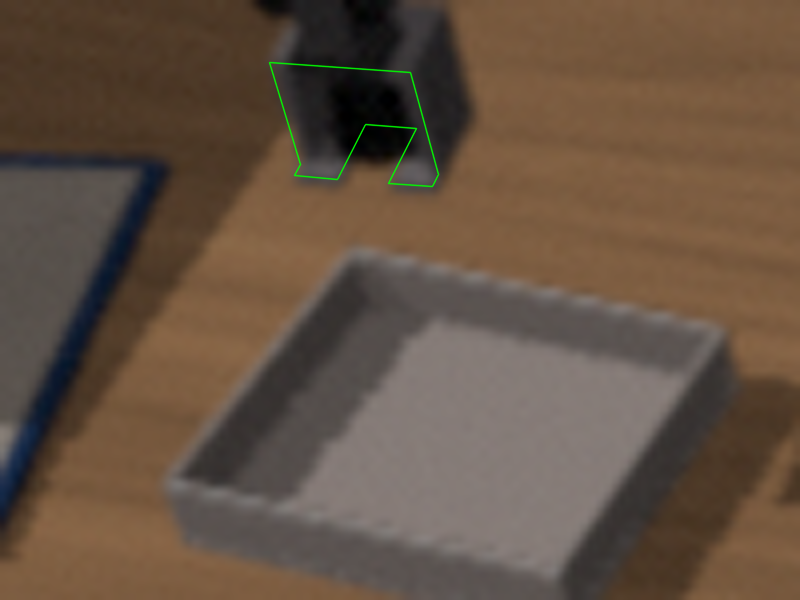

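View pics/t7.png

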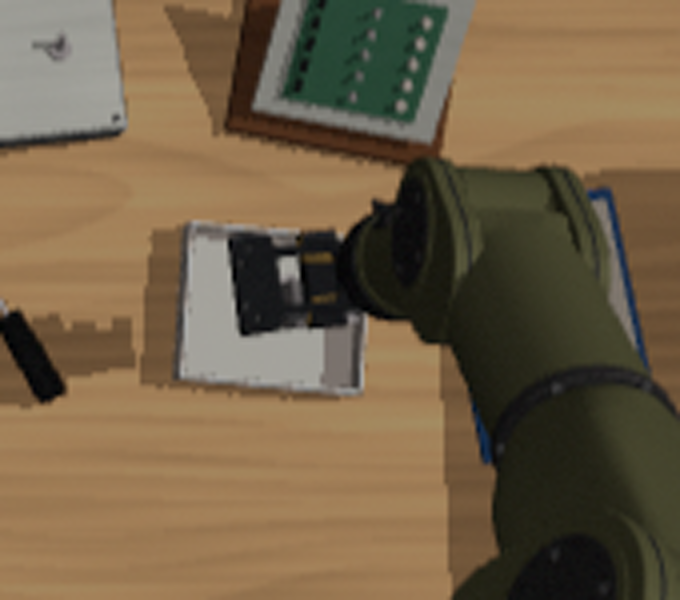

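Run:
```python
from h import *
for u in((360,250),(725,330),(565,580),(175,485),(455,405)): print(pix("scene",(60+u[0]/8-.5,100+u[1]/8-.5),.03).round(4))
```

```text
[ 0.3411 -0.3524  0.03  ]
[ 0.3551 -0.2082  0.03  ]
[ 0.4839 -0.2168  0.03  ]
[ 0.4685 -0.3638  0.03  ]
[ 0.4113 -0.2863  0.03  ]
```

>>> {"api": "drive_tool", "payload": {
  "series": [
    [[0,0,-4,0,5],[0,0,-8,0,5],[0,0,-12,0,5],[0,0,-16,0,5],[0,0,-16,0,5],[0,0,-16,0,5],[0,0,-16,0,5],[0,0,-16,0,5],[0,0,-12,0,5],[0,0,-8,0,5]]
  ]
}}

```text
clock: 19.35
tool_pos: [0.417, -0.2855, 0.0785]
eef_rot: [-0.045, 0.999, 0.001, -0.001]
contact_force: [-0.5, -0.2, -1.3]
opening: 0.196
```

>>> {"api": "drive_tool", "payload": {
  "series": [
    [[0,0,-4,0,5],[0,0,-2,0,5],[0,0,-2,0,5],[0,0,-1,0,5],[0,0,0,0,5]]
  ]
}}

```text
clock: 19.85
tool_pos: [0.4177, -0.2861, 0.0714]
eef_rot: [-0.045, 0.999, -0.0, 0.0]
contact_force: [-0.4, 1.1, -2.2]
opening: 0.2
```

>>> {"api": "drive_tool", "payload": {
  "series": [
    [[0,0,-1,0,5],[0,0,-1,0,5],[0,0,0,0,5]]
  ]
}}

```text
clock: 20.15
tool_pos: [0.4175, -0.286, 0.0692]
eef_rot: [-0.045, 0.999, 0.0, -0.0]
contact_force: [-0.1, -0.5, -1.9]
opening: 0.2
```

>>> {"api": "drive_tool", "payload": {
  "series": [
    [[0,0,-0.5,0,5],[0,0,-0.5,0,5],[0,0,0,0,5]]
  ]
}}

```text
clock: 20.45
tool_pos: [0.4176, -0.286, 0.0682]
eef_rot: [-0.045, 0.999, 0.0, -0.0]
contact_force: [0.1, -0.1, -1.5]
opening: 0.197
```

>>> {"api": "drive_tool", "payload": {
  "series": [
    [[0,0,-0.5,0,5],[0,0,0,0,5],[0,0,0,0,5]]
  ]
}}

```text
clock: 20.75
tool_pos: [0.4176, -0.286, 0.0677]
eef_rot: [-0.045, 0.999, 0.0, -0.0]
contact_force: [0.5, 1.1, -1.7]
opening: 0.198
```

>>> {"api": "drive_tool", "payload": {
  "series": [
    [[0,0,-0.5,0,5],[0,0,0,0,5],[0,0,0,0,5]]
  ]
}}

```text
clock: 21.05
tool_pos: [0.4176, -0.286, 0.0676]
eef_rot: [-0.045, 0.999, -0.0, 0.0]
contact_force: [-1.2, 1.0, 5.6]
opening: 0.197
```

On the floor, with +7 N felt. I'll release.

>>> {"api": "drive_tool", "payload": {
  "series": [
    [[0,0,0,0,19],[0,0,0,0,22],[0,0,0,0,28],[0,0,0,0,36],[0,0,0,0,44],[0,0,0,0,44],[0,0,0,0,44]]
  ],
  "force": 10
}}

```text
clock: 21.75
tool_pos: [0.4176, -0.286, 0.0672]
eef_rot: [-0.045, 0.999, 0.0, 0.0]
contact_force: [-0.5, 0.1, 0.4]
opening: 0.499
```

Run:
```python
from ov import *
s=sensors.get_state();print({k:np.round(v,4) for k,v in s.items() if k in("clock","tool_pos","eef_rot","contact_force","moment","opening")})
a=cams.snapshot("scene")
cv2.imwrite("pics/s8.png",cv2.resize(a[80:190,60:190],None,fx=5,fy=5,interpolation=2))
```

```text
{'clock': np.float64(21.75), 'tool_pos': array([ 0.4176, -0.286 ,  0.0672]), 'eef_rot': array([-0.0451,  0.999 ,  0.    ,  0.    ]), 'contact_force': array([-0.5176,  0.0917,  0.435 ]), 'moment': array([0.0264, 0.0669, 0.0026]), 'opening': np.float64(0.4994)}
```

View pics/s8.png

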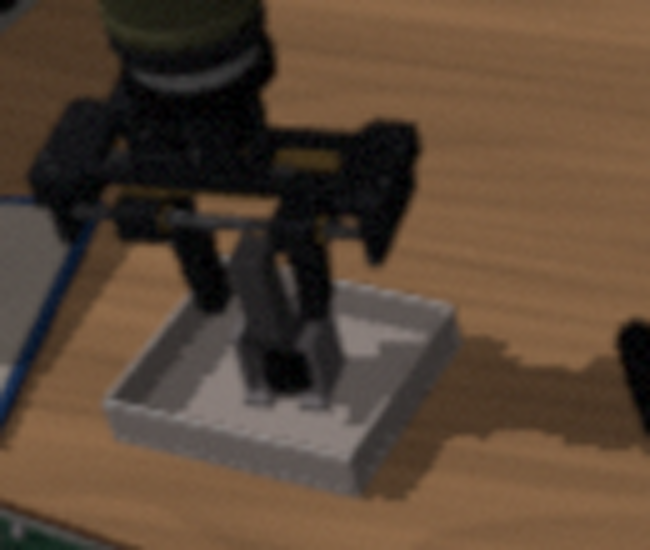

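The puller stands in the tray at about (285,340) with the black cap between its sides at (288,370), and the fingers are clear on both sides. I'll withdraw straight up.

>>> {"api": "drive_tool", "payload": {
  "series": [
    [[0,0,4,0,44],[0,0,10,0,44],[0,0,20,0,44],[0,0,30,0,44],[0,0,30,0,44],[0,0,30,0,44],[0,0,20,0,44],[0,0,0,0,44]]
  ]
}}

```text
clock: 22.6
tool_pos: [0.4191, -0.2867, 0.2145]
eef_rot: [-0.045, 0.999, -0.002, 0.003]
contact_force: [1.2, -0.0, 0.3]
opening: 0.5
```

Run:
```python
from ov import *
s=sensors.get_state();print({k:np.round(v,4) for k,v in s.items() if k in("clock","tool_pos","contact_force","opening")})
a=cams.snapshot("scene");b=cams.snapshot("top")
overlay(a,.4176,-.286,.004,.09,-10,.41,-.286,"pics/s9.png",ox=70,oy=115)
cv2.imwrite("pics/s9b.png",cv2.resize(a,(800,600)))
```

```text
{'clock': np.float64(22.6), 'tool_pos': array([ 0.4191, -0.2867,  0.2145]), 'contact_force': array([ 1.2103, -0.0291,  0.3316]), 'opening': np.float64(0.4999)}
```

View pics/s9.png

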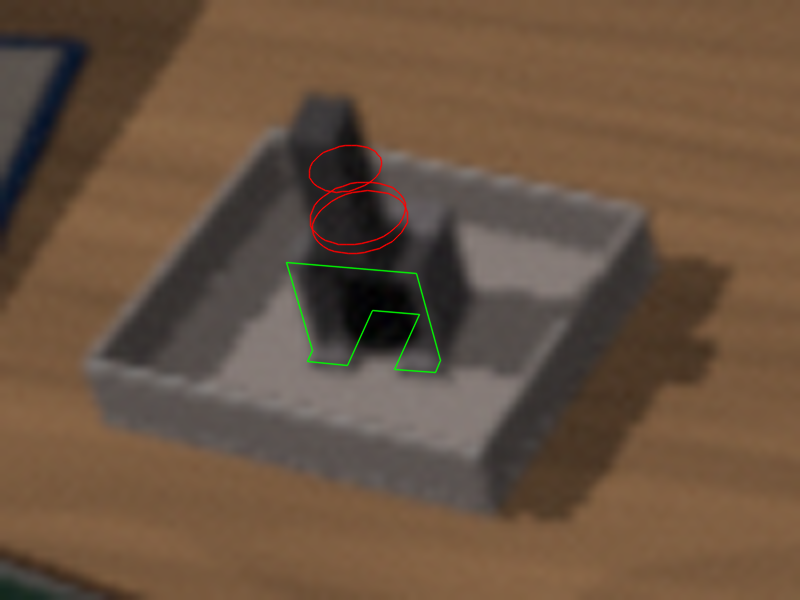

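View pics/s9b.png

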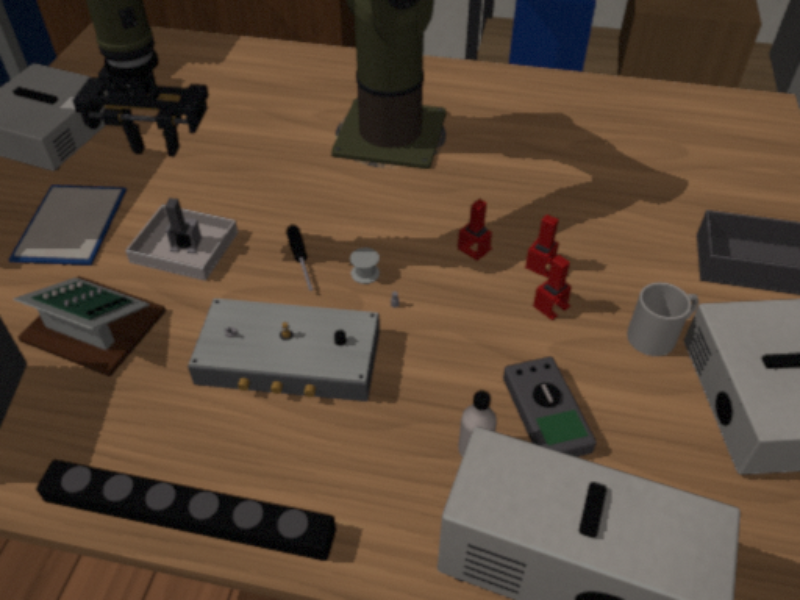

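The puller stands upright in the tray, at (180,225) in the full view, with the cap inside it. The bare brass stem shows on the panel, and the other things are where they were.

```bash
python3 -c "
from plant import r
print(r.finish_job())"
```

```text
the job is handed in; nothing more can be done
None
```

The job is handed in at about 22.7 s on the clock, and every check I made at the end passed; no verdict was reported.

- **Finding things:** I located the puller, cap, control unit and tray in both cameras. The two cameras first disagreed on where the head was clamped, but the later overlays and the touch on the stem both put it about 10 mm aft of the handle.
- **Engaging the cap:** I touched the control unit lightly (about 6 N) to get the height. I then slid the lips under the skirt until the slot end bore on the stem at about 2–3 N.
- **Pulling:** The pull force read about 17 N before the cap came off straight. I carried it inside the puller to the tray.
- **Placing:** I lowered the puller until it touched the tray floor at about 7 N, then released it and withdrew.

**Last checks:** The final pictures show the puller upright near the tray's centre, about 6 mm off it, with the cap inside the puller. The brass stem is bare, the arm is clear, and the other things look unmoved by eye. I did not measure the cap's height in the tray or how far the bystanders may have shifted.

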